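# Make the enamelling kiln ready: heat pointer to zero, then throw the locked power toggle

## Task

Make the enamelling kiln's control desk ready for firing: first turn the heat knob until its white pointer line reads zero, at the long red mark, and then switch the kiln on by pulling the red-tipped locking toggle outward along its own length, flipping it up past its lock towards the green spot and letting it spring home there. Leave the knob at zero, and leave the jars, dish, brush, glass and little brass bell on the bench where they are.

Things in the scene. Friction and masses are not known exactly. Their poses are not given: they have to be found in the camera images.
- desk: Fixed brown wooden base board of the control desk, 260 x 360 x 16 mm, origin at the centre of its underside, x away from the operator, z up. Two grey wedge-shaped modules stand side by side on it (either may be left or right), the panels sloping up and away from the operator at 30 degrees from level.
- lock_module: Fixed grey wedge 150 (x, depth) x 130 (y, width) mm, 30 mm high in front, 117 mm at the back, with a bare-metal sloping panel; origin at the centre of its underside, x away from the operator, z up. The toggle is at its panel's middle, 73.3 mm above the origin; a green spot (on) lies 60 mm up the panel, a black one (off) 60 mm down. Two steel lock cheeks 9 mm high flank the stem, 23 mm over both.
- heat_module: Fixed grey wedge of the same size and axes as lock_module, with a white sloping panel; it carries the heat knob in the middle of its panel, 73.3 mm above the origin. The marks are flat.
- knob (a joint): Angle of the heat knob, rad: 0 when its pointer stands at the long red zero mark, which lies straight up the panel; it grows as the knob turns clockwise seen from outside the panel. It starts between 1.7 and 2.7 and can turn from -0.6 to 3.1, with no click or stop at zero; light friction (about 0.05 N m) keeps it where it is left.
- knob_grip (a point): Point on the axis of the black heat knob at the height to grip, 28 mm out from the panel. The knob is a disc 56 mm across and 6 mm high carrying a straight grip bar 46 mm long, 13 mm wide, whose top is 36 mm out from the panel. Axes: x along the bar, towards the end with the white pointer line; z out of the panel.
- zero_mark (a point): Point on the middle of the red zero mark, on the panel surface 45 mm up the panel from the knob's axis.
- bat_swing (a joint): Swing of the toggle bat, rad: 0 is off (leaning down the panel, 15 degrees from the panel's normal, 45 from vertical), 0.52 is on (leaning up the panel, 15 degrees from the normal, 15 from vertical); both are end stops. Friction 0.05 N m. With the bat in, a cross pin on its stem is caught by the steel cheeks and it moves only within 0.1 rad of either end.
- bat (a joint): How far the bat is pulled outward along its own length, m: 0 is home, 0.010 the end stop. A spring pulls it home with 4 N when in and 8 N when fully out, and beyond that the stop is felt. It must be out by about 8 mm for the flip past the middle, so pull to the stop. Released within about 0.08 rad of the on end it springs home; nearer the middle it hangs up on the lock.
- bat_grip (a point): Middle of the red tip of the toggle bat: round, 15 mm in diameter, 24 mm long, on an 8 mm steel stem; 67 mm from the pivot along the bat and 35 mm off the panel when in. Axes: z outward along the bat (the way to pull), y along the swing axis (across the panel), x in the swing plane, the way it must be flipped. Pinched along y, it can pivot between the pads.
- bat_pivot (a point): Point on the toggle's swing axis, 30 mm behind the panel surface at the panel's middle. Axes turn with the bat: y along the swing axis, turning positively about y goes from off to on.
- dish: Small blue ceramic dish, 54 mm across, 22 mm high, on the desk's base board in front of the modules; origin under its centre. Leave it alone.
- jar_white: White enamel jar with paper label, 48 mm across, 50 mm high, beside the desk; origin under its centre. Leave it alone.
- jar_blue: White enamel jar with blue band, 52 mm across, 55 mm high, beside the desk on the other side; origin under its centre. Leave it alone.
- brush: Paint brush 160 mm long lying in front of the desk; origin under its middle. Leave it alone.
- candle_glass: Amber glass cup 70 mm across, 75 mm high; origin under its centre. Leave it alone.
- bell: Small brass bell 44 mm across, 46 mm high; origin under its centre. Leave it alone.

How it is judged (in metres and radians):
On the way, in this order (a step that is already met when the one before it is completed fails the run):
1. the heat pointer reads zero, within 5 degrees (value of joint knob between -0.09 and 0.09 rad and value of joint bat_swing below 0.15 rad), for 0.3 s.
2. the toggle bat, still on its off side, is pulled out (value of joint bat above 0.006 m and value of joint bat_swing below 0.26 rad), for 0.05 s.
3. the toggle bat stands at on and has sprung home (value of joint bat_swing above 0.4 rad and value of joint bat below 0.002 m), for 0.2 s.
At the end, for the whole second after the job is handed in: The heat pointer is within 0.09 rad (5 degrees) of the zero mark, and the toggle bat is on the on side of its lock (swing over 0.40 rad) and sprung home (pulled out less than 2 mm) (all of step 3 and value of joint knob between -0.09 and 0.09 rad); the robot touches nothing.
It fails at once if the toggle is flipped past its lock while the heat pointer is off zero by more than 9 degrees (value of joint bat_swing above 0.26 rad and (value of joint knob above 0.16 rad or value of joint knob below -0.16 rad)).
It fails at once if one of the things lying on the bench is moved more than 30 mm (distance of any of dish, jar_white, jar_blue, brush, candle_glass, bell from where it was at the start of the episode above 0.03 m).
It also fails if it takes over 64 s, if anything falls off the work surface, if the arm or the gripper's body presses on something with over 40 N, if the wrist force passes 120 N, or if a joint passes its speed limit or range.

## Robot

A 6-joint arm with a two-finger parallel gripper is mounted at the origin on the work surface. World frame = base frame: x ahead of the robot, y to its left, z up, the work surface at z = 0. Lengths are in mm, angles in rad, forces in N, time in s.
With the tool pointing down it reaches from about 375 to 900 mm from the base axis. Payload 3.1 kg.
Tool frame: the origin (TCP) lies on the centre line of the jaws, within the pads' length; the fingertips stand 19 mm ahead of it and the grasp point (between the pads) is the TCP; z points along the fingers, y is the line along which they close (so a half turn about z gives the same grasp; the last joint's range is limited). The gripper opens to 87 mm and grips with 3 to 60 N. Pads are 19 mm wide; open, the fingers measure 117 mm over their backs; the gripper's body (75 mm by 190 mm) begins 51 mm behind the grasp point.
Start: joints at [1.139, 0.527, 1.433, -0, 1.181, -0.178], TCP at [156.887, 604.965, 241.548] pointing down, gripper open.
Joint ranges: [-3.08, 3.08], [-0.75, 2.2], [0.22, 2.44], [-1.43, 4.57], [0, 2.65], [-2.85, 2.85]. Speed limits (rad/s): [2.79, 2.79, 3.14, 3.14, 3.14, 3.14].

## Interface

Orientations are given as a rotation vector (axis times angle).
In Python, from bench import ctrl gives the robot as it stands.
- The arm moves only by the shell command python3 jog.py FILE [OPENING], which reads ROWS from the file FILE. ROWS is a JSON list that holds a single list of rows (three levels of brackets), with 1 to 8 rows, each of 6 numbers: dx, dy, dz in mm, then a rotation vector rx, ry, rz in rad; each row is the pose to reach, as a shift and turn from the pose commanded when the command began, along the tool's axes at that moment; what a row does not reach only later rows make up. A row lasts 1/12 s, in which the tool goes at most 41.7 mm and 0.125 rad, less where a joint would pass 70% of its speed; a pose out of reach is approached as far as the arm can. OPENING is the finger opening in mm, set as the command begins (- or left out keeps the last). The fingers move at their own pace and stop on an object; the grip force is fixed at half the most. Time passes only in rows, so rows that do not move let the fingers close. It prints the time, the measured TCP pose, the force, the opening and the grip force at its end. Input that does not fit is refused with a message, and nothing moves.
- ctrl.sense(): the state, without advancing time (a new reading comes with each control period).
- ctrl.get_image(name): name is "scene" or "top"; returns the picture (480x640x3 uint8, red, green, blue); there is no depth.
- ctrl.get_calibration(name): a dict with "camera_matrix" (3x3 intrinsics, pixels), "k1" (the pictures are not rectified: a ray, as slopes to the right and down, at radius r is drawn at 1 + k1 r^2 times it, then the intrinsics apply), "R" (3x3) and "t" (3): a world point X has camera coordinates R X + t. Camera axes: x right, y down, z forward; pixel columns grow to the right and rows downward; lengths in mm; the calibration is good to about 2 mm. A picture is of the moment at which its call begins. get_calibration takes no time and is no camera call.
- ctrl.finish_job(): hands the job in; it is judged then, once.
The state is a dict: "time_s": time; "qpos": joint angles; "qd": joint speeds; "effort": joint torques, N m; "ee_pos": TCP position; "orientation": TCP orientation; "force": force on the tool from outside, world axes, zero at the start; "ft_torque": the same for the moment, N m; "grip_width": finger opening in mm; "finger_force": force on a finger pad.
Only numpy, scipy, OpenCV 4.12 (cv2) and the standard library are available. Lean on these libraries where they do the work, as an engineer would, in place of code of your own. Each camera call takes 0.05 s, during which the arm holds its last target. There are 200 camera calls.

## Working session

There is one attempt and no reset: what is moved stays moved. The work goes in short steps, Python scripts to look and compute and a shell command to move; the robot and the scene stay as the last step left them, time stands still between calls to the robot, and variables do not carry over. Pictures are saved under pics/ and viewed, at most 10 in all, crops included, and the job is handed in when it is done.

```bash
ls; mkdir -p pics
python3 - <<'E'
from bench import ctrl
import cv2
for n in("scene","top"):
    im=ctrl.get_image(n); cv2.imwrite(f"pics/{n}0.png",im[:,:,::-1])
    c=ctrl.get_calibration(n); print(n,c)
print(ctrl.sense())
E
```

```text
bench.py
jog.py
pics
scene {'camera_matrix': array([[585.45133849,   0.        , 327.25239299],
       [  0.        , 585.45133849, 242.80415126],
       [  0.        ,   0.        ,   1.        ]]), 'k1': -0.16626704667064315, 'R': array([[ 0.81438731,  0.58031864, -0.00189394],
       [ 0.35845671, -0.50559967, -0.7847788 ],
       [-0.45637934,  0.638435  , -0.61977306]]), 't': array([-468.61862323, -108.17226308, 1849.12822572])}
top {'camera_matrix': array([[514.84837131,   0.        , 320.57858514],
       [  0.        , 514.84837131, 236.72785223],
       [  0.        ,   0.        ,   1.        ]]), 'k1': 0.01492022180403333, 'R': array([[-1.60360000e-02, -9.99871368e-01, -3.05556343e-04],
       [-9.95868657e-01,  1.59991198e-02, -8.93848262e-02],
       [ 8.93782171e-02, -1.12908108e-03, -9.95997118e-01]]), 't': array([  33.14321799,  541.05977328, 1209.76905669])}
{'time_s': 0.1, 'qpos': array([ 1.13850990e+00,  5.28361420e-01,  1.43376770e+00, -2.24307397e-05,
        1.18141150e+00, -1.78512326e-01]), 'qd': array([ 0.00108881, -0.00367608, -0.00290904,  0.00015371, -0.00086008,
        0.00088556]), 'effort': array([ 1.80481161e-04, -4.40987027e+01, -1.77149963e+01,  6.34567696e-02,
        5.34392288e-02, -3.36682626e-05]), 'ee_pos': array([156.63125403, 604.41114646, 240.6787572 ]), 'orientation': array([-3.97473526e-01, -3.11577521e+00,  2.92753088e-03]), 'force': array([-0.82788525,  0.24662767, -0.34066404]), 'ft_torque': array([-0.01571186,  0.04334947,  0.02185476]), 'finger_force': 0.0, 'grip_width': 86.65251723375246}
```

View pics/scene0.png

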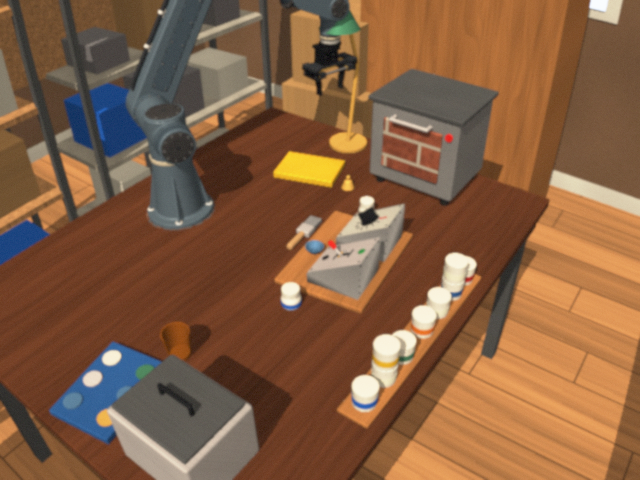

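View pics/top0.png

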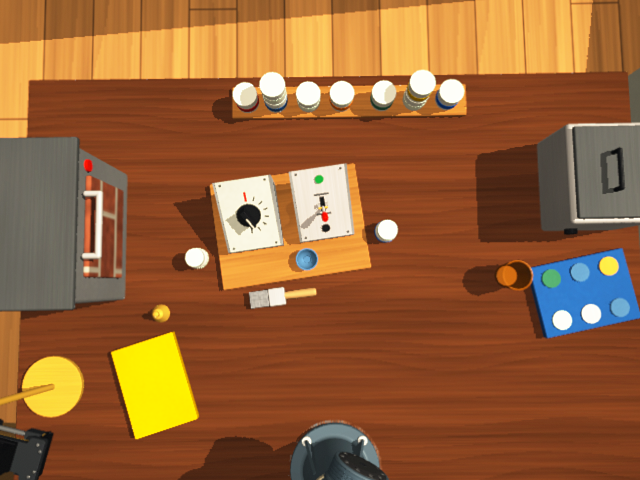

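The scene view shows the desk near (345,255), with the red tip at about (333,244). In the top view, the heat module is on the left (knob about (248,215), red mark about (245,197)). The lock module is on the right, with the red tip at about (324,217), green spot (319,180) and black spot (326,228). Next I'll zoom in.

```bash
cat > h.py <<'E'
from bench import ctrl
import numpy as np, cv2
from scipy.spatial.transform import Rotation as Rn
C={n:ctrl.get_calibration(n) for n in("scene","top")}
def ray(n,uv):
    c=C[n];K=c["camera_matrix"];d=np.array([(uv[0]-K[0,2])/K[0,0],(uv[1]-K[1,2])/K[1,1]])
    x=d.copy()
    for _ in range(20): x=d/(1+c["k1"]*(x@x))
    v=c["R"].T@np.array([*x,1]); return -c["R"].T@c["t"], v/np.linalg.norm(v)
def proj(n,X):
    c=C[n];p=c["R"]@np.asarray(X,float)+c["t"];s=p[:2]/p[2];s=s*(1+c["k1"]*(s@s));K=c["camera_matrix"]
    return np.array([K[0,0]*s[0]+K[0,2],K[1,1]*s[1]+K[1,2]])
def onz(n,uv,z):
    o,v=ray(n,uv); return o+v*(z-o[2])/v[2]
def tri(a,b):  # top px, scene px
    (o1,v1),(o2,v2)=ray("top",a),ray("scene",b)
    s=np.linalg.lstsq(np.c_[v1,-v2],o2-o1,rcond=None)[0]
    p,q=o1+s[0]*v1,o2+s[1]*v2; return (p+q)/2,np.linalg.norm(p-q)
def crop(n,x,y,w,h,k,f):
    im=ctrl.get_image(n)[y:y+h,x:x+w,::-1]
    cv2.imwrite(f,cv2.resize(im,None,fx=k,fy=k,interpolation=cv2.INTER_CUBIC))
def blobs(n,f,x,y,w,h,amin=3):
    im=ctrl.get_image(n).astype(int)[y:y+h,x:x+w];m=f(im[...,0],im[...,1],im[...,2]).astype(np.uint8)
    k,l,s,c=cv2.connectedComponentsWithStats(m)
    return [(s[i,4],(c[i]+[x,y]).round(1),tuple(s[i,:4]+[x,y,0,0])) for i in range(1,k) if s[i,4]>=amin]
E
python3 - <<'E'
from h import *
crop("top",205,155,170,140,4,"pics/t1.png"); crop("scene",275,185,145,120,5,"pics/s1.png")
red=lambda r,g,b:(r>150)&(g<80)&(b<80)
grn=lambda r,g,b:(g>1.5*r)&(g>1.3*b)&(g>60)
blk=lambda r,g,b:(r<60)&(g<60)&(b<60)
for n,w in(("top",(205,155,170,140)),("scene",(275,185,145,120))):
  for c,f in(("red",red),("grn",grn),("blk",blk)): print(n,c,blobs(n,f,*w))
E
```

```text
top red [(np.int32(57), array([365. , 167.1]), (np.int64(356), np.int64(166), np.int64(19), np.int64(4))), (np.int32(66), array([260.1, 168.2]), (np.int64(236), np.int64(168), np.int64(51), np.int64(2))), (np.int32(14), array([297.9, 168.1]), (np.int64(292), np.int64(168), np.int64(13), np.int64(2))), (np.int32(52), array([365.9, 172. ]), (np.int64(357), np.int64(171), np.int64(18), np.int64(4))), (np.int32(38), array([367.5, 176.8]), (np.int64(359), np.int64(176), np.int64(16), np.int64(3))), (np.int32(25), array([210.8, 179.5]), (np.int64(205), np.int64(179), np.int64(13), np.int64(2))), (np.int32(9), array([244.6, 196.4]), (np.int64(244), np.int64(193), np.int64(2), np.int64(8))), (np.int32(45), array([324.4, 216.2]), (np.int64(322), np.int64(212), np.int64(6), np.int64(9))), (np.int32(3), array([373., 258.]), (np.int64(372), np.int64(258), np.int64(3), np.int64(1))), (np.int32(288), array([353.6, 276.3]), (np.int64(324), np.int64(271), np.int64(51), np.int64(10))), (np.int32(14), array([333.5, 284. ]), (np.int64(327), np.int64(284), np.int64(14), np.int64(1))), (np.int32(81), arr
[... 206 characters left out ...]
6), array([321.9, 201.2]), (np.int64(320), np.int64(197), np.int64(5), np.int64(9))), (np.int32(363), array([248.1, 214.6]), (np.int64(237), np.int64(205), np.int64(23), np.int64(21))), (np.int32(34), array([325.3, 227.6]), (np.int64(322), np.int64(225), np.int64(7), np.int64(6))), (np.int32(3), array([374., 233.]), (np.int64(374), np.int64(232), np.int64(1), np.int64(3)))]
scene red [(np.int32(33), array([331.6, 244. ]), (np.int64(328), np.int64(241), np.int64(8), np.int64(7)))]
scene grn [(np.int32(9), array([361., 251.]), (np.int64(359), np.int64(250), np.int64(5), np.int64(3)))]
scene blk [(np.int32(160), array([367.9, 216.4]), (np.int64(360), np.int64(209), np.int64(17), np.int64(15)))]
```

View pics/t1.png

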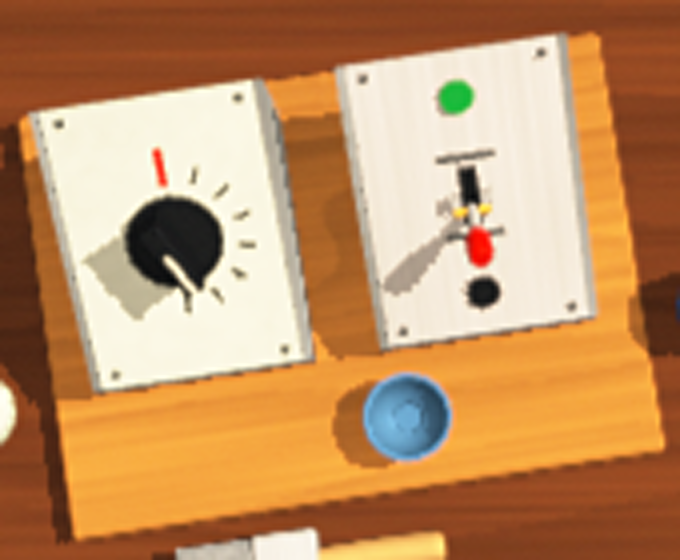

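View pics/s1.png

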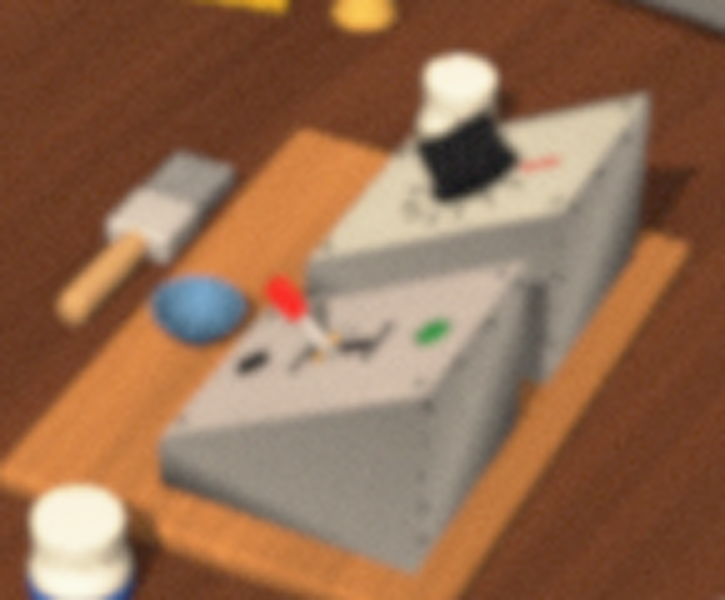

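The heat knob's pointer line runs in the crop from (165,258) to (200,292), pointing at the 4–5 o'clock direction. The red zero mark is at (160,167) in that crop. The toggle tip (480,246) leans toward the black spot (484,292), and the green spot is at (456,97). In the scene crop, the green spot is at (433,332), black (253,362), red tip (286,298) and red mark (540,163).

Run:
```python
from h import *
T=lambda x,y:((x+.5)/4-.5+205,(y+.5)/4-.5+155)
S=lambda x,y:((x+.5)/5-.5+275,(y+.5)/5-.5+185)
def p(n,a,b): r=tri(a,b);print(n,r[0].round(1),round(r[1],1));return r[0]
g=p("green",(318.5,178.8),S(433,332)); b=p("black",T(484,292),S(253,362)); t=p("tip",(324.4,216.2),(331.7,244.0)); z=p("zero",(244.6,196.4),S(540,163))
print("yaw spots",np.arctan2(*(g-b)[[1,0]]),"len",np.linalg.norm(g-b))
c1=p("lockBR",T(565,36),S(430,400));c2=p("lockBL",T(337,68),S(525,265)); p("lockFR",T(594,316),S(160,437));p("heatBR",T(260,82),S(560,215));p("heatBL",T(30,113),S(648,95));p("heatFR",T(313,358),S(312,258))
print("yaw edge",np.arctan2(*(c2-c1)[[0,1]])*-1)
G=onz("top",(318.5,178.8),119.3);B=onz("top",T(484,292),59.3);Z=onz("top",(244.6,196.4),89.3+22.5)
print("plane:",G.round(1),B.round(1),Z.round(1),"yaw",np.arctan2(*(G-B)[[1,0]]),np.linalg.norm(G-B))
# board corners
bc=[onz("top",T(*q),16)[:2] for q in((22,118),(600,35),(665,448),(75,538))]
print("board",np.round(bc,1)); e=lambda i,j:bc[j]-bc[i]
print([ (round(np.linalg.norm(e(i,j)),1),np.degrees(np.arctan2(*e(i,j)[::-1])).round(1)) for i,j in((0,1),(3,2),(3,0),(2,1))])
hb=[onz("top",T(*q),h)[:2] for q,h in(((30,113),133),((260,82),133),((313,358),46),((97,391),46))]
print("heat",np.round(hb,1),np.mean(hb,0)); lb=[onz("top",T(*q),h)[:2] for q,h in(((337,68),133),((565,36),133),((594,316),46),((385,348),46))]
print("lock",np.round(lb,1),np.mean(lb,0))
```

```text
green [662.6  27.1 120.8] 0.1
black [559.5  12.6  61.3] 0.6
tip [579.3  15.2 113. ] 0.3
zero [626.5 192.8 114.4] 0.5
yaw spots 0.1396192460151251 len 119.92066583761645
lockBR [695.5 -32.4 132.4] 5.4
lockBL [677.6  92.2 129.6] 1.0
lockFR [545.7 -52.1  47.2] 0.4
heatBR [671.  135.5 132.4] 1.9
heatBL [654.6 261.5 132.8] 0.5
heatFR [524.9 114.5  51.6] 4.6
yaw edge 0.14307709537716642
plane: [663.   27.1 119.3] [559.5  12.4  59.3] [627.1 193.3 111.8] yaw 0.14148468978113926 120.50128000491053
board [[675.1 291.1]
 [720.8 -61.6]
 [468.3 -95.1]
 [420.3 258.7]]
[(np.float64(355.7), np.float64(-82.6)), (np.float64(357.0), np.float64(-82.3)), (np.float64(256.8), np.float64(7.3)), (np.float64(254.8), np.float64(7.6))]
heat [[654.7 261.6]
 [670.1 134.9]
 [523.5 113.4]
 [506.2 240.3]] [588.6328889  187.54274662]
lock [[677.3  92.3]
 [693.2 -34. ]
 [545.7 -52.3]
 [528.7  71. ]] [611.22473808  19.25863875]
```

```bash
cat >> h.py <<'E'
PSI=0.137
def frame(psi=PSI):
    up=np.array([np.cos(.5236)*np.cos(psi),np.cos(.5236)*np.sin(psi),.5]); n=np.array([-.5*np.cos(psi),-.5*np.sin(psi),np.cos(.5236)])
    return up,n,np.cross(n,up)   # up, normal, left
PH=np.array([588.2,187.6,90.]); PL=np.array([611.2,19.5,90.])
def onplane(n,uv,P,nn): o,v=ray(n,uv); return o+v*((P-o)@nn)/(v@nn)
def rel(R,p):   # command offset from the current pose
    s=ctrl.sense();R0=Rn.from_rotvec(s["orientation"])
    return (R0.inv().apply(p-s["ee_pos"])).round(1),(R0.inv()*R).as_rotvec().round(3)
def state():
    s=ctrl.sense();print(round(s["time_s"],2),s["ee_pos"].round(1),Rn.from_rotvec(s["orientation"]).as_matrix().T.round(3).tolist(),"q",s["qpos"].round(2),"F",s["force"].round(1),s["ft_torque"].round(2),s["grip_width"].round(1),round(s["finger_force"],1))
E
python3 - <<'E'
from h import *
T=lambda x,y:((x+.5)/4-.5+205,(y+.5)/4-.5+155)
up,n,left=frame()
a=onplane("top",T(165,258),PH+36*n,n);b=onplane("top",T(200,292),PH+36*n,n)
for p in(a,b): d=p-PH; print((d@up).round(1),(d@-left).round(1))
d=b-a;print("theta line",np.arctan2(d@-left,d@up)); d=b-PH;print("theta end",np.arctan2(d@-left,d@up))
bb=onplane("top",(248.1,214.6),PH+15*n,n)-PH;print("knob blob off",bb@up,bb@-left)
R=Rn.from_rotvec(ctrl.sense()["orientation"]).as_matrix();q=ctrl.sense()["qpos"];print("tool yaw x",np.arctan2(R[1,0],R[0,0]),"q1",q[0],"q6",q[5]);state()
im=ctrl.get_image("top").astype(int)[200:232,232:264]
m=(im.min(2)>110)
cv2.imwrite("pics/k.png",cv2.resize(im.astype(np.uint8)[...,::-1],None,fx=16,fy=16,interpolation=cv2.INTER_CUBIC))
E
```

```text
5.1 -3.2
-18.2 11.9
theta line 2.5654187421679295
theta end 2.5627389108202236
knob blob off 6.682730669232443 0.9504832158404131
tool yaw x 2.887848231556255 q1 1.138558518108352 q6 -0.17848458968949538Traceback (most recent call last):
  File "<stdin>", line 8, in <module>
  File "h.py", line 36, in state
    s=ctrl.sense();print(round(s["time_s"],2),s["ee_pos"].round(1),Rn.from_rotvec(s["orientation"]).as_matrix().T.round(3).tolist(),"q",s["qpos"].round(2),"F",s["force"].round(1),s["ft_torque"].round(2),s["grip_width"].round(1),round(s["finger_force"],1))
                                                                                                                                                                                                           ^^^^^^^^^^^^^^^^^^^^^
AttributeError: 'float' object has no attribute 'round'
```

The pointer reads θ ≈ 2.56 rad, and its line passes through the measured knob axis, so that checks out. I'll plan the approach with the fingers pinching the bar and tool x opposite the pointer. Joint 6 then runs from about 1.2 to −1.4.

```bash
sed -i 's/s\["grip_width"\].round(1)/round(float(s["grip_width"]),1)/' h.py
cat >> h.py <<'E'
def RP(alpha):  # tool z into the panel, tool x at clockwise angle alpha from up
    up,n,l=frame(); x=np.cos(alpha)*up-np.sin(alpha)*l; z=-n; return Rn.from_matrix(np.c_[x,np.cross(z,x),z])
E
python3 - <<'E'
from h import *
up,n,l=frame();R=RP(2.56-np.pi);print(rel(R,PH+130*n),(PH+130*n).round(1));state()
E
```

```text
(array([-462.2, -320.5,   39. ]), array([-0.637, -0.061,  2.11 ])) [523.8 178.7 202.6]
0.5 [156.8 604.9 241.5] [[-0.968, 0.251, -0.0], [0.251, 0.968, -0.0], [-0.0, -0.0, -1.0]] q [ 1.14  0.53  1.43 -0.    1.18 -0.18] F [ 0.2  0.  -0.2] [ 0.03 -0.02 -0.03] 86.9 0.0
```

```bash
echo '[[[-30, -21, 2, -0.03, 0, 0.1], [-65, -45, 4, -0.06, 0, 0.2], [-100, -70, 6, -0.1, -0.01, 0.32], [-135, -94, 8, -0.13, -0.01, 0.44], [-170, -118, 10, -0.17, -0.02, 0.56], [-205, -142, 12, -0.2, -0.02, 0.68], [-235, -163, 15, -0.24, -0.03, 0.8], [-250, -173, 20, -0.28, -0.03, 0.91]]]' > m.json && python3 jog.py m.json
python3 - <<'E'
from h import *
up,n,l=frame();R=RP(2.56-np.pi);print(rel(R,PH+130*n));state()
E
```

```text
time_s: 1.17
ee_pos: [358.5, 372.2, 222.4]
orientation: [1.694, 2.534, 0.411]
force: [0.2, 1.0, -0.2]
grip_width: 86.9
finger_force: 0.0
(array([-243.7,   74. ,   16.7]), array([-0.351, -0.038,  1.192]))
1.17 [358.5 372.2 222.4] [[-0.392, 0.915, 0.093], [0.898, 0.359, 0.256], [0.201, 0.184, -0.962]] q [0.56 0.33 1.92 0.08 0.63 0.11] F [ 0.2  1.  -0.2] [-0.14  0.1   0.  ] 86.9 0.0
```

```bash
echo '[[[-30, 9, 2, -0.03, 0, 0.11], [-60, 18, 4, -0.06, 0, 0.23], [-90, 28, 6, -0.1, -0.01, 0.34], [-120, 37, 8, -0.13, -0.01, 0.46], [-150, 46, 10, -0.17, -0.02, 0.57], [-180, 55, 12, -0.2, -0.02, 0.69], [-205, 63, 14, -0.24, -0.03, 0.8], [-225, 69, 15, -0.27, -0.03, 0.91]]]' > m.json && python3 jog.py m.json
python3 - <<'E'
from h import *
up,n,l=frame();R=RP(2.56-np.pi);print(rel(R,PH+130*n));state()
E
```

```text
time_s: 1.83
ee_pos: [511.6, 195.9, 203.9]
orientation: [2.576, 1.441, 0.703]
force: [-0.3, 0.4, -1.5]
grip_width: 87.1
finger_force: 0.0
(array([-9.2, 18.4,  4.4]), array([-0.082, -0.008,  0.284]))
1.83 [511.6 195.9 203.9] [[0.443, 0.829, 0.341], [0.779, -0.544, 0.31], [0.443, 0.128, -0.887]] q [0.12 0.38 2.01 0.26 0.29 0.44] F [-0.3  0.4 -1.5] [-0.2   0.4   0.01] 87.1 0.0
```

```bash
echo '[[[-3, 6, 1, -0.03, 0, 0.1], [-6, 12, 3, -0.06, 0, 0.2], [-9, 18, 4, -0.082, -0.008, 0.284], [-9, 18, 4, -0.082, -0.008, 0.284]]]' > m.json && python3 jog.py m.json
python3 - <<'E'
from h import *
up,n,l=frame();R=RP(2.56-np.pi);print(rel(R,PH+30*n));state()
E
```

```text
time_s: 2.17
ee_pos: [522.5, 180.5, 202.7]
orientation: [2.741, 1.037, 0.764]
force: [-1.2, 0.3, 0.0]
grip_width: 86.7
finger_force: 0.0
(array([ -0.4,   2.3, 100.6]), array([-0.002,  0.   ,  0.005]))
2.17 [522.5 180.5 202.7] [[0.639, 0.647, 0.416], [0.59, -0.76, 0.275], [0.494, 0.07, -0.867]] q [0.13 0.39 2.02 0.03 0.21 0.94] F [-1.2  0.3  0. ] [-0.17  0.41  0.08] 86.7 0.0
```

```bash
echo '[[[0, 1, 30, 0, 0, 0], [0, 2, 60, 0, 0, 0], [0, 2, 85, 0, 0, 0], [0, 2, 95, 0, 0, 0], [0, 2, 99, 0, 0, 0], [0, 2, 99, 0, 0, 0]]]' > m.json && python3 jog.py m.json
python3 - <<'E'
from h import *
up,n,l=frame();R=RP(2.56-np.pi);print(rel(R,PH+30*n));state()
crop("top",225,190,60,60,8,"pics/k2.png")
E
```

```text
time_s: 2.67
ee_pos: [572.1, 186.5, 116.5]
orientation: [2.74, 1.043, 0.761]
force: [-0.3, 0.2, 0.7]
grip_width: 87.2
finger_force: 0.0
(array([-0.1,  1.3,  1. ]), array([-0.004,  0.001,  0.008]))
2.67 [572.1 186.5 116.5] [[0.638, 0.649, 0.415], [0.593, -0.757, 0.274], [0.492, 0.071, -0.868]] q [0.13 0.61 1.97 0.19 0.04 0.78] F [-0.3  0.2  0.7] [-0.11  0.43  0.04] 87.2 0.0
```

View pics/k2.png

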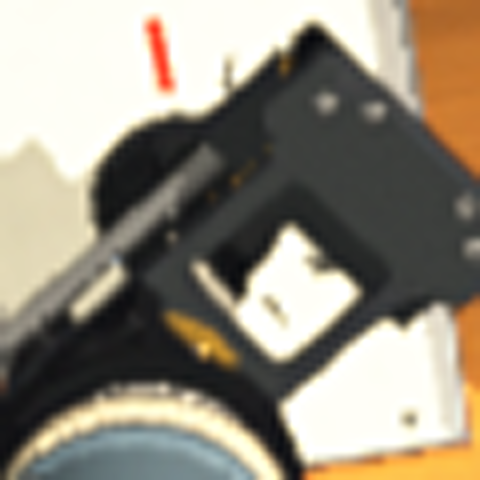

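The fingers straddle the grip bar, and the red mark is at (160,55) in the crop. Closing now.

```bash
echo '[[[0, 1.3, 0, 0, 0, 0], [0, 1.3, 0, 0, 0, 0], [0, 1.3, 0, 0, 0, 0], [0, 1.3, 0, 0, 0, 0], [0, 1.3, 0, 0, 0, 0], [0, 1.3, 0, 0, 0, 0], [0, 1.3, 0, 0, 0, 0], [0, 1.3, 0, 0, 0, 0]]]' > m.json && python3 jog.py m.json 0; python3 -c "
from h import *
state()"
```

```text
time_s: 3.38
ee_pos: [572.8, 185.5, 117.8]
orientation: [2.74, 1.04, 0.763]
force: [0.6, 0.8, -0.3]
grip_width: 41.8
finger_force: 0.0
3.38 [572.8 185.5 117.8] [[0.638, 0.648, 0.416], [0.591, -0.758, 0.275], [0.493, 0.071, -0.867]] q [0.12 0.6  1.97 0.21 0.05 0.76] F [ 0.6  0.8 -0.3] [-0.09  0.43  0.01] 41.8 0.0
```

```bash
echo '[[[0, 0, 1, 0, 0, 0], [0, 0, 1, 0, 0, 0], [0, 0, 1, 0, 0, 0], [0, 0, 1, 0, 0, 0], [0, 0, 1, 0, 0, 0], [0, 0, 1, 0, 0, 0], [0, 0, 1, 0, 0, 0], [0, 0, 1, 0, 0, 0]]]' > m.json && python3 jog.py m.json ; python3 -c "
from h import *
state()"
```

```text
time_s: 4.05
ee_pos: [572.8, 185.5, 116.6]
orientation: [2.741, 1.041, 0.762]
force: [-0.5, 0.4, -2.1]
grip_width: 13.1
finger_force: 30.0
4.05 [572.8 185.5 116.6] [[0.639, 0.648, 0.415], [0.592, -0.758, 0.274], [0.492, 0.071, -0.868]] q [0.12 0.61 1.97 0.21 0.05 0.76] F [-0.5  0.4 -2.1] [-0.11  0.58 -0.03] 13.1 30.0
```

```bash
echo '[[[0, 0, 0, 0, 0, -0.12], [0, 0, 0, 0, 0, -0.24], [0, 0, 0, 0, 0, -0.36], [0, 0, 0, 0, 0, -0.48], [0, 0, 0, 0, 0, -0.6], [0, 0, 0, 0, 0, -0.72], [0, 0, 0, 0, 0, -0.84], [0, 0, 0, 0, 0, -0.96]]]' > m.json && python3 jog.py m.json; python3 -c "
from h import *
state();print(rel(RP(-np.pi),PH+30*frame()[1]))"
```

```text
time_s: 4.72
ee_pos: [573.5, 185.2, 117.0]
orientation: [1.824, 2.057, 0.56]
force: [-0.2, -1.1, -1.1]
grip_width: 12.8
finger_force: 30.0
4.72 [573.5 185.2 117. ] [[-0.123, 0.992, 0.011], [0.861, 0.101, 0.499], [0.494, 0.07, -0.867]] q [ 0.12  0.61  1.97  0.21  0.04 -0.21] F [-0.2 -1.1 -1.1] [-0.36  0.47 -0.16] 12.8 30.0
(array([ 0.4, -0.6,  0.8]), array([ 1.000e-03, -3.000e-03, -1.588e+00]))
```

```bash
echo '[[[0, 0, 0, 0, 0, -0.12], [0, 0, 0, 0, 0, -0.24], [0, 0, 0, 0, 0, -0.36], [0, 0, 0, 0, 0, -0.48], [0, 0, 0, 0, 0, -0.6], [0, 0, 0, 0, 0, -0.72], [0, 0, 0, 0, 0, -0.84], [0, 0, 0, 0, 0, -0.96]]]' > m.json && python3 jog.py m.json; python3 -c "
from h import *
state();print(rel(RP(-np.pi),PH+30*frame()[1]))"
```

```text
time_s: 5.38
ee_pos: [574.1, 185.7, 117.3]
orientation: [0.641, 2.565, 0.267]
force: [1.7, 1.4, -0.4]
grip_width: 12.5
finger_force: 30.0
5.38 [574.1 185.7 117.3] [[-0.775, 0.486, -0.403], [0.392, 0.871, 0.295], [0.495, 0.071, -0.866]] q [ 0.12  0.61  1.97  0.21  0.04 -1.17] F [ 1.7  1.4 -0.4] [0.1  0.24 0.05] 12.5 30.0
(array([ 1.1, -0.8,  0.8]), array([ 0.002, -0.001, -0.628]))
```

```bash
echo '[[[0, 0, 0, 0, 0, -0.12], [0, 0, 0, 0, 0, -0.24], [0, 0, 0, 0, 0, -0.36], [0, 0, 0, 0, 0, -0.48], [0, 0, 0, 0, 0, -0.57], [0, 0, 0, 0, 0, -0.6], [0, 0, 0, 0, 0, -0.62], [0, 0, 0, 0, 0, -0.62]]]' > m.json && python3 jog.py m.json; python3 -c "
from h import *
state();print(rel(RP(-np.pi),PH+30*frame()[1]))"
```

```text
time_s: 6.05
ee_pos: [574.2, 186.2, 117.4]
orientation: [-0.164, 2.614, 0.056]
force: [1.6, 5.8, -1.5]
grip_width: 12.7
finger_force: 30.0
6.05 [574.2 186.2 117.4] [[-0.86, -0.106, -0.5], [-0.127, 0.992, 0.009], [0.495, 0.071, -0.866]] q [ 0.12  0.61  1.97  0.21  0.04 -1.78] F [ 1.6  5.8 -1.5] [0.72 0.14 0.39] 12.7 30.0
(array([ 1.5, -0.5,  0.8]), array([ 0.003,  0.   , -0.012]))
```

```bash
echo '[[[0, 0, 0, 0, 0, -0.012], [0, 0, 0, 0, 0, -0.012], [0, 0, 0, 0, 0, -0.012], [0, 0, 0, 0, 0, -0.012]]]' > m.json && python3 jog.py m.json; echo '[[[0, 0, 0, 0, 0, 0], [0, 0, 0, 0, 0, 0], [0, 0, 0, 0, 0, 0], [0, 0, 0, 0, 0, 0], [0, 0, 0, 0, 0, 0], [0, 0, 0, 0, 0, 0], [0, 0, 0, 0, 0, 0], [0, 0, 0, 0, 0, 0]]]' > m.json && python3 jog.py m.json 60;  echo '[[[0, 0, -20, 0, 0, 0], [0, 0, -50, 0, 0, 0], [0, 0, -80, 0, 0, 0], [-30, 0, -100, 0, 0, 0], [-65, 0, -100, 0, 0, 0], [-65, 0, -100, 0, 0, 0]]]' > m.json && python3 jog.py m.json; python3 -c "
from h import *
state();crop('top',215,180,150,70,5,'pics/k3.png')"
```

```text
time_s: 6.38
ee_pos: [574.2, 186.2, 117.4]
orientation: [-0.179, 2.613, 0.052]
force: [1.9, 5.0, -1.2]
grip_width: 12.8
finger_force: 30.0
time_s: 7.05
ee_pos: [573.3, 185.4, 116.9]
orientation: [-0.178, 2.615, 0.052]
force: [0.8, -0.1, 1.5]
grip_width: 56.5
finger_force: 0.0
time_s: 7.55
ee_pos: [588.5, 186.8, 244.0]
orientation: [-0.177, 2.595, 0.053]
force: [0.9, 0.1, 0.5]
grip_width: 60.1
finger_force: 0.0
7.55 [588.5 186.8 244. ] [[-0.849, -0.115, -0.516], [-0.136, 0.991, 0.002], [0.511, 0.072, -0.857]] q [ 0.12  0.38  1.85  0.03  0.37 -1.61] F [0.9 0.1 0.5] [ 0.01  0.24 -0.04] 60.1 0.0
```

View pics/k3.png

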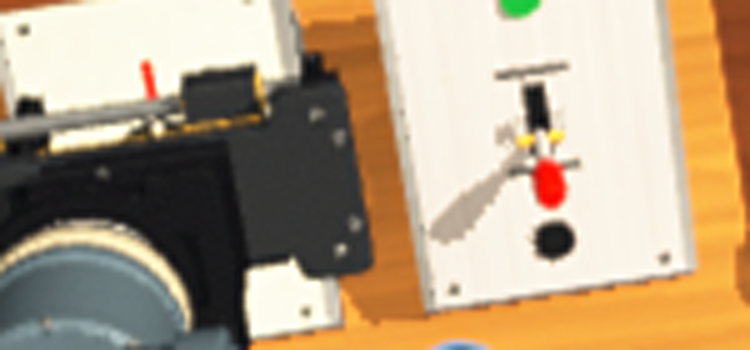

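The gripper hides the knob in this view; the toggle is undisturbed. I'll move above the toggle, then check the knob from there.

```bash
cat >> h.py <<'E'
def RB(tilt=np.pi/12,psi=PSI):
    h=np.array([np.cos(psi),np.sin(psi),0]); z=np.sin(tilt)*h+np.array([0,0,-np.cos(tilt)]); y=np.array([-np.sin(psi),np.cos(psi),0])
    return Rn.from_matrix(np.c_[np.cross(y,z),y,z])
TIP=np.array([579.3,15.2,112.])
E
python3 -c "
from h import *
R=RB();print(rel(R,TIP-90*R.as_matrix()[:,2]))"
```

```text
(array([  65.6, -169. ,    9. ]), array([ 0.002,  0.271, -0.001]))
```

```bash
echo '[[[10, -25, 1, 0, 0.04, 0], [22, -58, 3, 0, 0.1, 0], [36, -92, 5, 0, 0.15, 0], [49, -126, 7, 0, 0.2, 0], [60, -155, 8, 0, 0.25, 0], [65, -168, 9, 0, 0.27, 0], [65, -169, 9, 0, 0.271, 0], [65, -169, 9, 0, 0.271, 0]]]' > m.json && python3 jog.py m.json; python3 -c "
from h import *
R=RB();print(rel(R,TIP-90*R.as_matrix()[:,2]));print(rel(R,TIP));state();crop('top',215,180,100,70,7,'pics/k4.png')
print(blobs('top',lambda r,g,b:(r>150)&(g<80)&(b<80),300,190,50,40))"
```

```text
time_s: 8.27
ee_pos: [550.8, 11.7, 194.5]
orientation: [-0.195, 2.886, 0.031]
force: [-0.4, -0.5, 0.6]
grip_width: 60.2
finger_force: 0.0
(array([-6.3, -0.4, -3. ]), array([ 0.004, -0.012, -0.003]))
(array([-7.4, -0.7, 87. ]), array([ 0.004, -0.012, -0.003]))
8.27 [550.8  11.7 194.5] [[-0.96, -0.13, -0.247], [-0.135, 0.991, 0.004], [0.244, 0.037, -0.969]] q [-0.23  0.42  1.85  0.15  0.65 -2.05] F [-0.4 -0.5  0.6] [0.09 0.19 0.  ] 60.2 0.0
[]
```

View pics/k4.png

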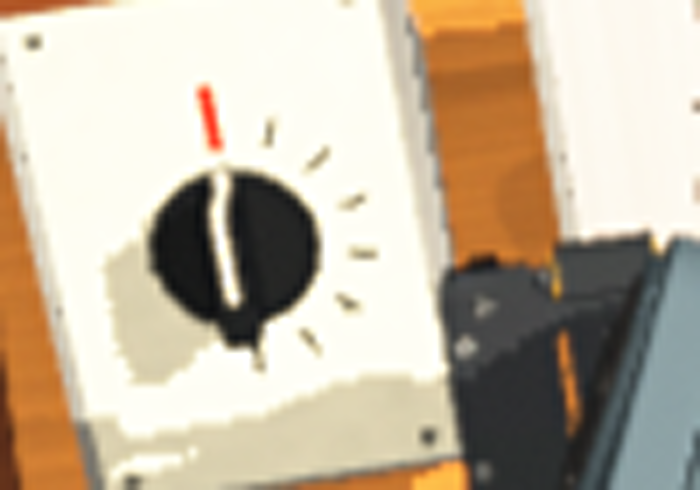

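The pointer now runs from about (220,175) to (234,300) in the crop, roughly toward the red mark at (203,90)–(217,148). I'll measure the angle properly in the panel planes.

```bash
cat > ang.py <<'E'
from h import *
up,n,l=frame()
im=ctrl.get_image('top').astype(int)
x0,y0,w,h=238,203,21,23
s=im[y0:y0+h,x0:x0+w];m=(s.min(2)>90).astype(np.uint8)
k,lab,st,c=cv2.connectedComponentsWithStats(m)
for i in range(1,k): print(st[i],c[i].round(1))
ys,xs=np.nonzero(s.min(2)>60)
P=PH+36*n
def pl(p,P): d=onplane('top',p,P,n)-PH; return np.array([d@up,-d@l])
T=lambda x,y:((x+.5)/7-.5+215,(y+.5)/7-.5+180)
a,b=pl(T(220,175),P),pl(T(234,300),P);print('line',a.round(1),b.round(1),'ang',np.arctan2(*(a-b)[::-1]),'tip ang',np.arctan2(*a[::-1]))
a,b=pl(T(203,90),PH),pl(T(217,148),PH);print('mark',a.round(1),b.round(1),np.arctan2(*(a-b)[::-1]))
# intensity-weighted pointer: rows within the bar
for y in range(205,223):
    r=im[y,240:257].min(1); wgt=np.clip(r-50,0,None)*(np.abs(np.arange(240,257)-247.5)<4); 
    if wgt.sum()>0: u=(wgt*np.arange(240,257)).sum()/wgt.sum(); print(y,round(u,2),int(r.max()),pl((u,y),P).round(1))
E
python3 ang.py
```

```text
[  0   0  21  21 120] [9.5 5.4]
[ 0 18  5  5 15] [ 1.3 20.7]
[16 19  5  4 11] [18.7 21.1]
line [38.8  3.6] [-3.5 -0.1] ang 0.08912602821047554 tip ang 0.09338934408802568
mark [54.8 -0.7] [34.8 -0.1] -0.028941557178579148
205 246.04 246 [37.8  3.5]
206 246.22 244 [35.4  3.5]
207 246.17 231 [33.1  2.9]
208 245.97 228 [30.9  2. ]
209 245.78 232 [28.7  1.2]
210 245.68 238 [26.4  0.5]
211 245.73 229 [24.1  0.2]
212 245.84 252 [21.7 -0.1]
213 245.96 255 [19.3 -0.3]
214 246.21 255 [16.9 -0.2]
215 246.31 255 [14.6 -0.4]
216 246.61 212 [12.1 -0.2]
217 246.83 251 [ 9.7 -0.2]
218 246.94 255 [ 7.3 -0.4]
219 247.12 255 [ 4.9 -0.5]
220 247.28 255 [ 2.5 -0.6]
221 247.57 202 [ 0.1 -0.4]
222 247.82 249 [-2.4 -0.3]
```

Fitting rows 212–222 gives a pointer angle of about 0.01 rad, so the knob is at zero. Next I descend to the bat.

```bash
echo '[[[-3, -0.7, 25, 0.004, -0.012, 0], [-6, -0.7, 50, 0.004, -0.012, 0], [-7, -0.7, 70, 0.004, -0.012, 0], [-7, -0.7, 82, 0.004, -0.012, 0], [-7, -0.7, 87, 0.004, -0.012, 0], [-7, -0.7, 87, 0.004, -0.012, 0], [-7, -0.7, 87, 0.004, -0.012, 0]]]' > m.json && python3 jog.py m.json; python3 -c "
from h import *
R=RB();print(rel(R,TIP));state();crop('scene',300,200,80,70,7,'pics/b1.png')"
```

```text
time_s: 9.0
ee_pos: [579.6, 15.7, 113.1]
orientation: [-0.197, 2.872, 0.025]
force: [-0.2, 0.4, -0.1]
grip_width: 60.2
finger_force: 0.0
(array([ 0.7, -0.5,  1. ]), array([-0.001,  0.001,  0.   ]))
9.0 [579.6  15.7 113.1] [[-0.957, -0.132, -0.26], [-0.136, 0.991, -0.001], [0.258, 0.035, -0.966]] q [-0.21  0.59  1.85  0.2   0.46 -2.08] F [-0.2  0.4 -0.1] [ 0.04  0.18 -0.01] 60.2 0.0
```

View pics/b1.png

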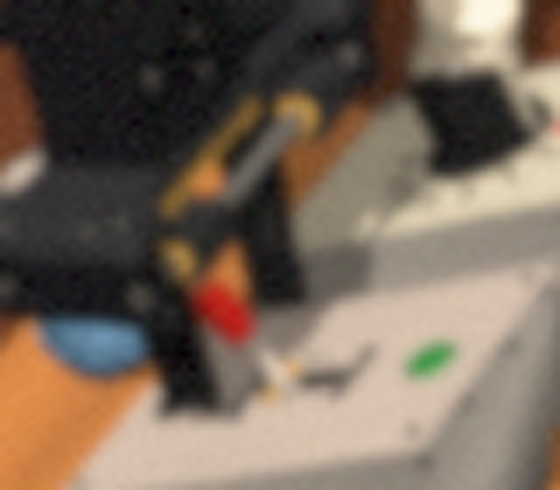

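The red tip at (225,312) in the crop sits between the two fingers. Closing.

```bash
echo '[[[0, 0, 0, 0, 0, 0], [0, 0, 0, 0, 0, 0], [0, 0, 0, 0, 0, 0], [0, 0, 0, 0, 0, 0], [0, 0, 0, 0, 0, 0], [0, 0, 0, 0, 0, 0], [0, 0, 0, 0, 0, 0], [0, 0, 0, 0, 0, 0]]]' > m.json && python3 jog.py m.json 0; echo '[[[0, 0, 0, 0, 0, 0], [0, 0, 0, 0, 0, 0], [0, 0, 0, 0, 0, 0], [0, 0, 0, 0, 0, 0]]]' > m.json && python3 jog.py m.json; python3 -c "
from h import *
state();R=Rn.from_rotvec(ctrl.sense()['orientation']);up,n,l=frame()
h=np.array([np.cos(PSI),np.sin(PSI),0]);pv=PL-30*n;print('pivot',pv)
d=lambda a:-np.sin(np.pi/4-a)*h+np.array([0,0,np.cos(np.pi/4-a)])
for r,a in((78,0),(78,.1),(78,.2),(78,.3),(78,.4),(78,.5),(78,.55)): print(r,a,R.inv().apply(pv+r*d(a)-pv-67*d(0)).round(1))
print((ctrl.sense()['ee_pos']-pv)@d(0))"
```

```text
time_s: 9.72
ee_pos: [579.6, 15.1, 112.7]
orientation: [-0.196, 2.873, 0.025]
force: [0.2, 2.1, 0.2]
grip_width: 14.7
finger_force: 4.6
time_s: 10.05
ee_pos: [579.6, 15.3, 112.7]
orientation: [-0.196, 2.873, 0.025]
force: [-1.4, 0.6, 0.1]
grip_width: 14.0
finger_force: 30.0
10.05 [579.6  15.3 112.7] [[-0.957, -0.131, -0.259], [-0.136, 0.991, -0.001], [0.257, 0.035, -0.966]] q [-0.21  0.59  1.85  0.2   0.46 -2.08] F [-1.4  0.6  0.1] [0.21 0.19 0.14] 14.0 30.0
pivot [626.05945253  21.54857765  64.01925625]
78 0 [ 5.5 -0.  -9.5]
78 0.1 [ -1.4  -0.  -13.1]
78 0.2 [ -8.7  -0.  -15.9]
78 0.3 [-16.2  -0.  -18. ]
78 0.4 [-23.9   0.  -19.4]
78 0.5 [-31.7   0.  -19.9]
78 0.55 [-35.6   0.  -19.9]
67.58340121865139
```

```bash
echo '[[[1, 0, -1.8, 0, 0, 0], [2, 0, -3.5, 0, 0, 0], [3, 0, -5.2, 0, 0, 0], [4, 0, -7, 0, 0, 0], [5, 0, -8.7, 0, 0, 0], [5.5, 0, -9.5, 0, 0, 0], [5.5, 0, -9.5, 0, 0, 0], [5.5, 0, -9.5, 0, 0, 0]]]' > m.json && python3 jog.py m.json; python3 -c "
from h import *
state();h=np.array([np.cos(PSI),np.sin(PSI),0]);d=-np.sin(np.pi/4)*h+np.array([0,0,np.cos(np.pi/4)])
s=ctrl.sense();print('pull',(s['ee_pos']-[579.6,15.3,112.7])@d,'F along',s['force']@d)"
```

```text
time_s: 10.72
ee_pos: [573.2, 14.1, 120.6]
orientation: [-0.195, 2.87, 0.024]
force: [6.2, 4.1, -6.9]
grip_width: 13.7
finger_force: 30.0
10.72 [573.2  14.1 120.6] [[-0.956, -0.131, -0.262], [-0.135, 0.991, -0.001], [0.26, 0.034, -0.965]] q [-0.22  0.57  1.86  0.2   0.47 -2.09] F [ 6.2  4.1 -6.9] [ 0.65 -0.52  0.19] 13.7 30.0
pull 10.181593163676151 F along -9.629019907685073
```

```bash
echo '[[[-3.5, 0, -2, 0, 0, 0], [-7, 0, -3.6, 0, 0, 0], [-10.5, 0, -5.2, 0, 0, 0], [-14.2, 0, -6.4, 0, 0, 0], [-18, 0, -7.6, 0, 0, 0], [-21.7, 0, -8.5, 0, 0, 0], [-21.7, 0, -8.5, 0, 0, 0]]]' > m.json && python3 jog.py m.json; python3 -c "
from h import *
state();s=ctrl.sense();up,n,l=frame();h=np.array([np.cos(PSI),np.sin(PSI),0]);v=s['ee_pos']-(PL-30*n);print('r',np.linalg.norm(v),'a',np.pi/4-np.arctan2(-v@h,v[2]))"
```

```text
time_s: 11.3
ee_pos: [590.5, 16.7, 134.3]
orientation: [-0.196, 2.873, 0.025]
force: [2.3, 2.2, -8.4]
grip_width: 14.0
finger_force: 30.0
11.3 [590.5  16.7 134.3] [[-0.957, -0.131, -0.259], [-0.136, 0.991, -0.0], [0.257, 0.035, -0.966]] q [-0.2   0.56  1.81  0.17  0.53 -2.05] F [ 2.3  2.2 -8.4] [ 0.2   0.24 -0.02] 14.0 30.0
r 78.86867901544174 a 0.31306542723594666
```

```bash
echo '[[[-4, 0, -0.7, 0, 0, 0], [-8, 0, -1.2, 0, 0, 0], [-12, 0, -1.6, 0, 0, 0], [-16, 0, -1.8, 0, 0, 0], [-19, 0, -1.7, 0, 0, 0], [-20, 0, -1.6, 0, 0, 0], [-20, 0, -1.6, 0, 0, 0]]]' > m.json && python3 jog.py m.json; python3 -c "
from h import *
state();s=ctrl.sense();up,n,l=frame();h=np.array([np.cos(PSI),np.sin(PSI),0]);v=s['ee_pos']-(PL-30*n);print('r',np.linalg.norm(v),'a',np.pi/4-np.arctan2(-v@h,v[2]))"
```

```text
time_s: 11.88
ee_pos: [608.3, 19.3, 140.5]
orientation: [-0.197, 2.875, 0.025]
force: [-1.8, 1.1, -8.3]
grip_width: 13.6
finger_force: 30.0
11.88 [608.3  19.3 140.5] [[-0.957, -0.132, -0.257], [-0.136, 0.991, -0.0], [0.255, 0.035, -0.966]] q [-0.19  0.57  1.76  0.15  0.57 -2.02] F [-1.8  1.1 -8.3] [-0.04  0.96  0.02] 13.6 30.0
r 78.56637167904042 a 0.5558509192176431
```

```bash
echo '[[[-1.5, 0, 0, 0, 0, 0], [-3, 0, 0, 0, 0, 0], [-3, 0, 3, 0, 0, 0], [-3, 0, 6, 0, 0, 0], [-3, 0, 9, 0, 0, 0], [-3, 0, 10, 0, 0, 0], [-3, 0, 10, 0, 0, 0]]]' > m.json && python3 jog.py m.json; python3 -c "
from h import *
state();s=ctrl.sense();up,n,l=frame();h=np.array([np.cos(PSI),np.sin(PSI),0]);v=s['ee_pos']-(PL-30*n);print('r',np.linalg.norm(v),'a',np.pi/4-np.arctan2(-v@h,v[2]))"
```

```text
time_s: 12.47
ee_pos: [611.7, 20.0, 132.6]
orientation: [-0.197, 2.878, 0.026]
force: [-10.8, -1.2, 2.3]
grip_width: 13.7
finger_force: 30.0
12.47 [611.7  20.  132.6] [[-0.958, -0.132, -0.254], [-0.137, 0.991, 0.0], [0.252, 0.035, -0.967]] q [-0.19  0.59  1.75  0.15  0.56 -2.02] F [-10.8  -1.2   2.3] [-0.36  1.91 -0.03] 13.7 30.0
r 70.05227563114497 a 0.5773380029126453
```

```bash
echo '[[[0, 0, 0, 0, 0, 0], [0, 0, 0, 0, 0, 0], [0, 0, 0, 0, 0, 0], [0, 0, 0, 0, 0, 0], [0, 0, 0, 0, 0, 0], [0, 0, 0, 0, 0, 0], [0, 0, 0, 0, 0, 0], [0, 0, 0, 0, 0, 0]]]' > m.json && python3 jog.py m.json 60; echo '[[[0, 0, -15, 0, 0, 0], [0, 0, -40, 0, 0, 0], [0, 0, -75, 0, 0, 0], [0, 0, -110, 0, 0, 0], [30, 0, -130, 0, 0, 0], [70, 0, -130, 0, 0, 0], [110, 0, -130, 0, 0, 0], [130, 0, -130, 0, 0, 0]]]' > m.json && python3 jog.py m.json;  echo '[[[5, -30, 0, 0, 0, 0], [5, -65, 0, 0, 0, 0], [5, -100, 0, 0, 0, 0], [5, -140, 0, 0, 0, 0], [5, -180, 0, 0, 0, 0], [5, -210, 0, 0, 0, 0], [5, -220, 0, 0, 0, 0], [5, -220, 0, 0, 0, 0]]]' > m.json && python3 jog.py m.json; python3 -c "
from h import *
state();crop('top',215,160,150,100,5,'pics/f.png')
red=lambda r,g,b:(r>150)&(g<80)&(b<80)
T=blobs('top',red,300,185,50,45);S=blobs('scene',lambda r,g,b:(r>130)&(g<70)&(b<70),320,225,45,35);print(T,S)
up,n,l=frame();h=np.array([np.cos(PSI),np.sin(PSI),0]);pv=PL-30*n
if T and S:
  t,e=tri(max(T)[1] if len(T)==1 else max(T,key=lambda q:q[0])[1],max(S,key=lambda q:q[0])[1]);v=t-pv;print(t,e,'r',np.linalg.norm(v),'a',np.pi/4-np.arctan2(-v@h,v[2]))"; python3 ang.py | tail -11
```

```text
time_s: 13.13
ee_pos: [614.9, 19.9, 132.2]
orientation: [-0.196, 2.872, 0.024]
force: [-0.4, -0.2, -0.6]
grip_width: 56.9
finger_force: 0.0
time_s: 13.8
ee_pos: [451.2, -0.4, 222.8]
orientation: [-0.197, 2.878, 0.028]
force: [-0.4, 0.7, 0.2]
grip_width: 60.1
finger_force: 0.0
time_s: 14.47
ee_pos: [482.7, -223.5, 223.0]
orientation: [-0.191, 2.872, 0.021]
force: [-0.1, -0.4, 1.1]
grip_width: 60.0
finger_force: 0.0
14.47 [ 482.7 -223.5  223. ] [[-0.957, -0.128, -0.261], [-0.132, 0.991, -0.003], [0.259, 0.032, -0.965]] q [-0.76  0.36  1.84  0.29  0.79 -2.65] F [-0.1 -0.4  1.1] [ 0.    0.17 -0.03] 60.0 0.0
[(np.int32(34), array([322.3, 201.9]), (np.int64(320), np.int64(198), np.int64(6), np.int64(8)))] [(np.int32(25), array([342., 242.]), (np.int64(340), np.int64(239), np.int64(5), np.int64(7)))]
[608.74264571  19.37758049 130.4052017 ] 0.5458486365870878 r 68.64166941524591 a 0.5283412521970368
212 245.84 248 [21.7 -0.1]
213 245.96 253 [19.3 -0.3]
214 246.19 254 [16.9 -0.2]
215 246.3 252 [14.6 -0.4]
216 246.6 204 [12.1 -0.2]
217 246.83 248 [ 9.7 -0.2]
218 246.94 254 [ 7.3 -0.4]
219 247.12 254 [ 4.9 -0.5]
220 247.27 252 [ 2.5 -0.6]
221 247.57 195 [ 0.1 -0.4]
222 247.82 242 [-2.4 -0.3]
```

View pics/f.png

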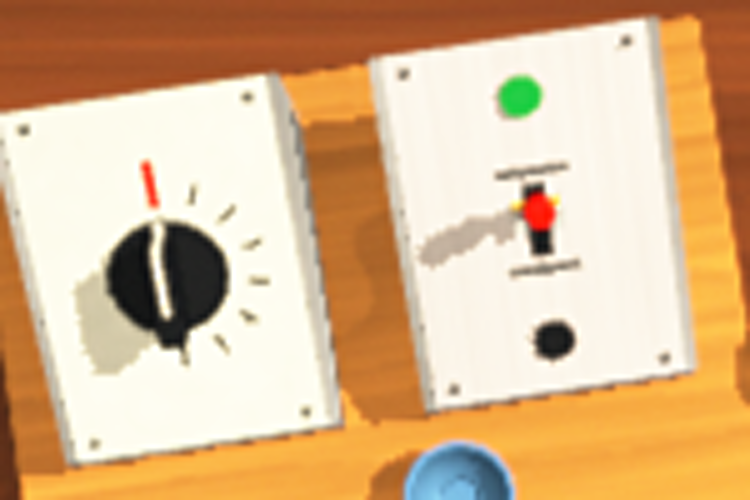

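The toggle stands at on (swing about 0.53 rad) and home (r ≈ 68.6 mm by triangulation, against 67.9 mm measured when it was in at the start). The pointer is still at zero and the arm is clear. Handing in.

```bash
python3 -c "
from bench import ctrl
print(ctrl.finish_job())"
```

```text
the job is handed in; nothing more can be done
None
```

I set the heat knob to zero (measured within about 0.01 rad of the red mark), flipped the toggle to on where it sprang home, and handed the job in at about 14.5 s; the hand-in gave no verdict, and I planned the moves to keep clear of the bench items but did not measure them afterwards.

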